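# Fan out the copper contact links for the next breaker pole

### The job

Pick out the four copper contact links and lay them lengthways along the middle of the black tray as an overlapping, shingled row: first yellow, flat on the tray with its end close up to the white stop (about 5 mm off), then green, red and blue, each square to the tray and lapping over the free end of the one before by about a third of its length (about 18 mm). Leave the two steel links where they lie.

Things in the scene. Friction and masses are not known exactly. Their poses are not given: they have to be found in the camera images.
- copper_yellow_center (a point): Yellow-sleeved copper contact link: a flat copper bar 50 mm long, 32 mm wide, 6 mm thick, a bolt hole near each end and a yellow sleeve (14 mm wide band) round its middle; starts flat on the bench. The point is its centre, 3 mm above its underside; its x axis runs along the 50 mm length, y across the width, z out of its upper face; the two ends are alike; about 0.06 to 0.12 kg
- copper_green_center (a point): Green-sleeved copper contact link: a flat copper bar 50 mm long, 32 mm wide, 6 mm thick, a bolt hole near each end and a green sleeve (14 mm wide band) round its middle; starts flat on the bench. The point is its centre, 3 mm above its underside; its x axis runs along the 50 mm length, y across the width, z out of its upper face; the two ends are alike; about 0.06 to 0.12 kg
- copper_red_center (a point): Red-sleeved copper contact link: a flat copper bar 50 mm long, 32 mm wide, 6 mm thick, a bolt hole near each end and a red sleeve (14 mm wide band) round its middle; starts flat on the bench. The point is its centre, 3 mm above its underside; its x axis runs along the 50 mm length, y across the width, z out of its upper face; the two ends are alike; about 0.06 to 0.12 kg
- copper_blue_center (a point): Blue-sleeved copper contact link: a flat copper bar 50 mm long, 32 mm wide, 6 mm thick, a bolt hole near each end and a blue sleeve (14 mm wide band) round its middle; starts flat on the bench. The point is its centre, 3 mm above its underside; its x axis runs along the 50 mm length, y across the width, z out of its upper face; the two ends are alike; about 0.06 to 0.12 kg
- steel_yellow_center (a point): Steel link with yellow sleeve, to be left alone: a contact link: a flat silvery grey steel bar 50 mm long, 32 mm wide, 6 mm thick, a bolt hole near each end and a yellow sleeve (14 mm wide band) round its middle; starts flat on the bench. The point is its centre, 3 mm above its underside; its x axis runs along the 50 mm length, y across the width, z out of its upper face; the two ends are alike
- steel_blue_center (a point): Steel link with blue sleeve, to be left alone: a contact link: a flat silvery grey steel bar 50 mm long, 32 mm wide, 6 mm thick, a bolt hole near each end and a blue sleeve (14 mm wide band) round its middle; starts flat on the bench. The point is its centre, 3 mm above its underside; its x axis runs along the 50 mm length, y across the width, z out of its upper face; the two ends are alike
- tray_stop (a point): Laying-out tray, fixed to the bench: a flat black plate 190 mm by 136 mm, floor 4 mm above the bench, with a white stop bar (10 mm thick, rising 14 mm above the floor) across one of its short ends, grey lips 3 mm wide and 4 mm high along its two long sides, and nothing at the other short end. The point lies on the tray floor in the middle of the stop's inner face; x runs from the stop along the tray's middle line to the open end 180 mm away, y across, z up
- jig: Obstacle, no part of the job: a grey pole module in a holding jig, fixed to the bench, 110 mm by 90 mm and 76 mm high; the point is the centre of its underside, x along the 110 mm
Not all that is in view belongs to the job. What is shaped like the part that bears copper_red_center but turquoise is not meant.

How it is judged:
By the outcome, as a careful person would: the job done as asked, in the order asked, and still so for the second after the job is handed in, with the robot touching nothing.
It also fails if it takes over 96 s, if anything falls off the work surface, if the arm or the gripper's body presses on something with over 40 N, if the wrist force passes 120 N, or if a joint passes its speed limit or range.

### The arm

A 6-joint arm with a two-finger parallel gripper is mounted at the origin on the work surface. World frame = base frame: x ahead of the robot, y to its left, z up, the work surface at z = 0. Lengths are in mm, angles in rad, forces in N, time in s.
With the tool pointing down it reaches from about 300 to 750 mm from the base axis. Payload 8.5 kg.
Tool frame: the origin (TCP) lies between the finger pads; the fingertips stand 25 mm ahead of it and the grasp point (between the pads) lies 6 mm ahead of it; z points along the fingers, y is the line along which they close (so a half turn about z gives the same grasp; the last joint's range is limited). The gripper opens to 85 mm and grips with 20 to 120 N. Pads are 22 mm wide; open, the fingers measure 114 mm over their backs; the gripper's body (76 mm by 85 mm) begins 54 mm behind the grasp point. The pads swing forward as they close: fully open they stand 13 mm farther back than shut.
Start: joints at [0.888, 0.381, 1.297, -0, 1.464, -0.215], TCP at [247.997, 490.895, 233.322] pointing down, gripper open.
Joint ranges: [-3.11, 3.11], [-0.89, 2.33], [0.22, 2.48], [-1.42, 4.56], [0.17, 2.85], [-2.88, 2.88]. Speed limits (rad/s): [2.39, 2.39, 3.14, 3.14, 3.14, 3.14].

### API

Orientations are given as a 3x3 rotation matrix whose columns are the frame's x, y, z axes.
In Python, from station import robot, cams, workorder gives the robot as it stands.
- The arm moves only by the tool send_rows, never from a script. Its argument "steps" is a list of rows, each a list of 7 numbers: the shift along the tool's x, y, z in cm, then the turn, a rotation vector about the tool's x, y, z in degrees, then the opening, from 0 (shut) to 1 (fully open). In form: [[dx, dy, dz, ax, ay, az, grip], ...]. A call has 1 to 12 rows; each row is the pose to reach, as a shift and turn from the pose commanded when the call began, along the tool's axes at that moment; what a row does not reach only later rows make up. A row lasts 1/10 s, in which the tool goes at most 50 mm and 8.59 degrees, less where a joint would pass 70% of its speed; a pose out of reach is approached as far as the arm can. A call with a gripper value outside its range is refused whole. The fingers move at their own pace and stop on an object; "grip_force" is the grip in N (left out, the last holds). Time passes only in rows, so rows that repeat a pose let the fingers close. It gives the time, the measured TCP pose, the force, the opening and the grip force at its end, in the units of the state.
- robot.get_state(): the state, without advancing time (a new reading comes with each control period).
- cams.grab_frame(name): name is "scene" or "top"; returns a dict with "image" (480x640x3 uint8, red, green, blue), "z_map" (480x640 float32, mm along the optical axis (not along the pixel's ray), 0 where there is no reading), "fx", "fy", "cx", "cy" (pixels), "R" (3x3) and "t" (3): a world point X has camera coordinates R X + t. Camera axes: x right, y down, z forward; pixel columns grow to the right and rows downward; lengths in mm; the calibration is good to about 2 mm. A picture is of the moment at which its call begins.
- workorder.sign_off(): hands the job in; it is judged then, once.
The state is a dict: "clock": time; "joint_pos": joint angles; "qd": joint speeds; "joint_torque": joint torques, N m; "tool_pos": TCP position; "eef_rot": TCP orientation; "wrist_force": force on the tool from outside, world axes, zero at the start; "moment": the same for the moment, N m; "grip_width": finger opening in mm; "finger_force": force on a finger pad.
Only numpy, scipy, OpenCV 4.12 (cv2) and the standard library are available. Lean on these libraries where they do the work, as an engineer would, in place of code of your own. Each camera call takes 0.05 s, during which the arm holds its last target. There are 200 camera calls.

## Working session

There is one attempt and no reset: what is moved stays moved. The work goes in short steps, Python scripts to look and compute and a tool call to move; the robot and the scene stay as the last step left them, time stands still between calls to the robot, and variables do not carry over. Pictures are saved under pics/ and viewed, at most 14 in all, crops included, and the job is handed in when it is done.

Besides the shell and the picture viewer there is one more tool, called after ">>>" by a JSON object that holds its "fn" and its "kwargs". send_rows: Moves the arm, as the interface text tells. Its arguments: {"type":"object","properties":{"steps":{"type":"array","items":{"type":"array","items":{"type":"number"}}},"grip_force":{"type":"number"}},"required":["steps"]}

```bash
mkdir -p pics; ls; python3 - <<'E'
from station import robot,cams
import cv2
for n in("scene","top"):
    f=cams.grab_frame(n);cv2.imwrite(f"pics/{n}0.png",f["image"][...,::-1]);print(n,f["fx"],f["cx"],f["cy"],f["R"],f["t"])
s=robot.get_state();print(s)
E
```

```text
pics
scene 619.6897309022886 323.43738901774236 242.63797872880752 [[ 0.24049976  0.97053631 -0.01480323]
 [ 0.79509634 -0.20572757 -0.5705243 ]
 [-0.55675998  0.12544096 -0.8211473 ]] [ -97.31046419 -376.09747008 1457.713444  ]
top 556.8674198541635 322.13468333787176 235.39498221586786 [[ 0.005486   -0.99989257 -0.01359264]
 [-0.9846104  -0.00302676 -0.17473754]
 [ 0.17467763  0.01434207 -0.98452122]] [ 10.92358859 524.81846961 952.7297173 ]
{'clock': 0.1, 'joint_pos': array([ 8.87679506e-01,  3.81164117e-01,  1.29815022e+00,  1.19799049e-06,
        1.46360238e+00, -2.15275546e-01]), 'qd': array([ 0.00101152, -0.00171583, -0.00346165, -0.00036204, -0.002726  ,
        0.00068805]), 'joint_torque': array([ 3.86606072e-03, -4.49218547e+01, -2.31656545e+01, -2.20238312e-04,
        3.71416492e-03, -3.87390787e-05]), 'tool_pos': array([247.85554113, 490.70450742, 232.76617655]), 'eef_rot': array([[-8.92543690e-01,  4.50960155e-01, -8.36688056e-04],
       [ 4.50960842e-01,  8.92543145e-01, -1.02620071e-03],
       [ 2.84004557e-04, -1.29324252e-03, -9.99999123e-01]]), 'wrist_force': array([-0.17374939,  0.88424025,  0.38168612]), 'moment': array([0.01125805, 0.00262226, 0.09238799]), 'finger_force': 0.0, 'grip_width': 85.62845269970107}
```

View pics/top0.png

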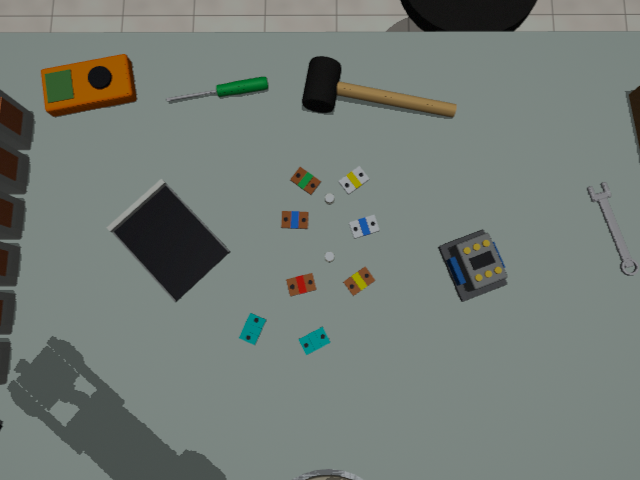

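View pics/scene0.png

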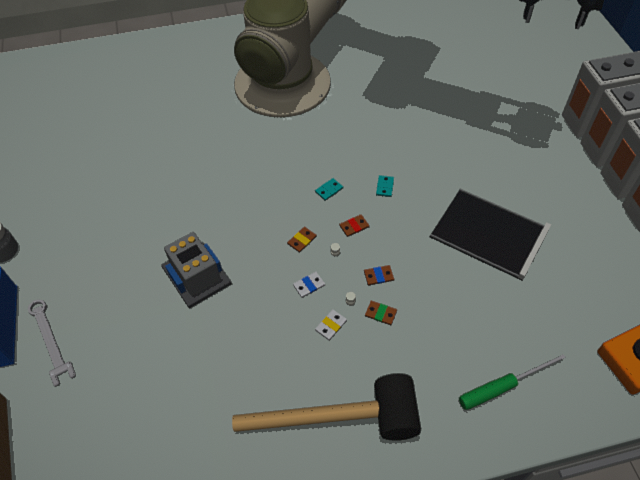

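The top view shows these candidates:
- **Copper (brown) bars:** yellow (359,281), green (306,180), red (301,285), blue (294,220).
- **Look-alikes to leave alone:** steel yellow (354,180), steel blue (364,226), and turquoise bars at (253,329) and (314,340).
- **Other things:** the white pegs at (329,198) and (329,257) stand in the way. The tray's white stop is at the upper left, around (138,208), and the jig is at (475,265).

I choose the brown bars, and will measure them and check the choice in one crop.

```bash
cat > h.py <<'E'
import numpy as np,cv2
from station import robot,cams
def ray(f,uv,z):
    "pixels -> world points on plane z"
    uv=np.atleast_2d(np.asarray(uv,float))
    d=np.c_[(uv[:,0]-f["cx"])/f["fx"],(uv[:,1]-f["cy"])/f["fy"],np.ones(len(uv))]@f["R"]
    c=-f["R"].T@f["t"]
    return (c+d*((z-c[2])/d[:,2])[:,None])
def proj(f,X):
    p=np.atleast_2d(X)@f["R"].T+f["t"]; return np.c_[p[:,0]/p[:,2]*f["fx"]+f["cx"],p[:,1]/p[:,2]*f["fy"]+f["cy"]]
def rect(P):
    (c,s,a)=cv2.minAreaRect(P[:,:2].astype(np.float32))
    if s[0]<s[1]: a+=90;s=s[::-1]
    return np.round(c,1),np.round(s,1),round((a+90)%180-90,1)
def blob(f,X,z=6,r=45):
    "brown/white link around approx world point X: rect on plane z"
    im=f["image"];hsv=cv2.cvtColor(im,cv2.COLOR_RGB2HSV)
    bg=np.median(im.reshape(-1,3),0)
    m=(np.abs(im.astype(int)-bg).max(2)>45).astype(np.uint8)
    u=proj(f,[*X,z])[0].round().astype(int)
    n,l,st,ce=cv2.connectedComponentsWithStats(m)
    ok=[i for i in range(1,n) if 100<st[i,4]<1500]
    i=min(ok,key=lambda i:np.hypot(*(ce[i]-u)))
    v,uu=np.nonzero(l==i)
    return rect(ray(f,np.c_[uu,v],z))+(st[i,4],ce[i].round())
E
python3 - <<'E'
from h import *
T=cams.grab_frame("top");S=cams.grab_frame("scene")
pix=dict(yellow=(359,281),green=(306,180),red=(301,285),blue=(294,220),steelY=(354,180),steelB=(364,226))
for k,p in pix.items():
    X=ray(T,p,6)[0,:2]
    print(k,*blob(T,X),'|',*blob(S,X))
for p in [(329,198),(329,257)]:
    print('peg',ray(T,p,12)[0],[T["z_map"][p[1],p[0]]],(T["R"][2]@ray(T,p,0)[0]+T["t"][2]))
# tray: black floor
for n,f,seed in(("top",T,(168,245)),("scene",S,(490,230))):
    g=f["image"].max(2); m=(g<45).astype(np.uint8); _,l=cv2.connectedComponents(m)
    v,u=np.nonzero(l==l[seed[1],seed[0]]); print(n,'floor',rect(ray(f,np.c_[u,v],4)),len(u))
    c=cv2.boxPoints(cv2.minAreaRect(ray(f,np.c_[u,v],4)[:,:2].astype(np.float32)));print(c.round(0).tolist())
a=T["image"][160:310,260:400];b=S["image"][170:350,270:420]
cv2.imwrite("pics/crop.png",cv2.hconcat([cv2.resize(a,(400,428)),cv2.resize(b,(357,428))])[...,::-1])
E
```

```text
yellow [447.3 -54.1] [49.9 32.6] -54.5 478 [359. 281.] | [454.  -55.8] [52.3 34.9] -53.1 404 [301. 239.]
green [638.   46.6] [50.3 33.3] 54.6 446 [305. 180.] | [644.7  45.2] [51.  35.4] 53.4 497 [381. 313.]
red [440.4  52.9] [49.  33.1] -75.5 475 [301. 284.] | [447.7  50.6] [52.4 35.8] -73.2 388 [354. 225.]
blue [562.1  66.6] [48.8 32.6] -89.9 456 [294. 220.] | [568.5  64. ] [51.1 35.6] 88.6 449 [378. 275.]
steelY [639.7 -45.5] [33.7 14.1] 38.7 123 [354. 180.] | [644.6 -45.2] [34.1 15.7] 34.0 138 [331. 324.]
steelB [549.6 -64. ] [33.  13.6] 18.8 127 [364. 226.] | [557.  -66.2] [35.2 19.2] 23.9 126 [309. 284.]
peg [602.236364     1.16731027  12.        ] [np.float32(1040.8547)] 1058.4629865965724
peg [490.43760643   0.79476702  12.        ] [np.float32(1018.81683)] 1038.6986008374972
top floor (array([519.6, 298.1]), array([181.2, 129.3]), 44.2) 6504
[[410.0, 281.0], [500.0, 189.0], [630.0, 315.0], [540.0, 408.0]]
scene floor (array([521.8, 298. ]), array([177.5, 127.5]), 44.1) 4879
[[414.0, 282.0], [502.0, 190.0], [630.0, 314.0], [541.0, 406.0]]
```

View pics/crop.png

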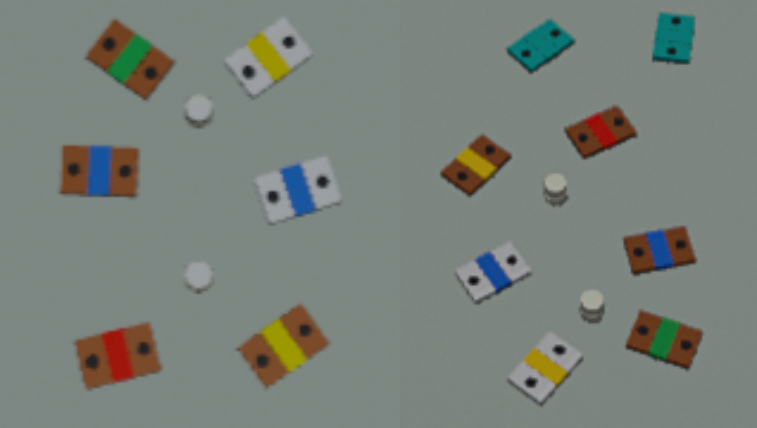

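Crop: the four brown bars are copper yellow, green, red and blue, as listed. The two white bars with yellow and blue sleeves are the steel ones, and the pegs stand between them. I'll start with yellow at about (449,-55).

```bash
cat >> h.py <<'E'
from scipy.spatial.transform import Rotation as Ro
A=44.15; STOP=np.array([585.3,360.7]); U=-np.array([np.cos(np.radians(A)),np.sin(np.radians(A))])
def pose(x,y,z,th,tilt=0):
    "tool down, tool x at heading th; tilt>0 turns about tool y"
    c,s=np.cos(np.radians(th)),np.sin(np.radians(th))
    R=np.array([[c,s,0],[s,-c,0],[0,0,-1.]]).T@Ro.from_euler('y',tilt,degrees=True).as_matrix()
    return np.array([x,y,z]),R
def plan(*a):
    p,R=pose(*a); s=robot.get_state(); R0=s["eef_rot"]
    print(np.round(R0.T@(p-s["tool_pos"])/10,2),np.round(Ro.from_matrix(R0.T@R).as_rotvec(degrees=True),1))
E
python3 -c "
from h import *
plan(449.5,-55,110,126)"
```

```text
[-42.61 -39.62  12.32] [-0.1  0.  27.2]
```

>>> {"fn": "send_rows", "kwargs": {"steps": [[-42.6,-39.6,8,0,0,27.2,0.5],[-42.6,-39.6,8,0,0,27.2,0.5],[-42.6,-39.6,8,0,0,27.2,0.5],[-42.6,-39.6,8,0,0,27.2,0.5],[-42.6,-39.6,8,0,0,27.2,0.5],[-42.6,-39.6,8,0,0,27.2,0.5],[-42.6,-39.6,8,0,0,27.2,0.5],[-42.6,-39.6,8,0,0,27.2,0.5],[-42.6,-39.6,8,0,0,27.2,0.5],[-42.6,-39.6,12.3,0,0,27.2,0.5],[-42.6,-39.6,12.3,0,0,27.2,0.5],[-42.6,-39.6,12.3,0,0,27.2,0.5]], "grip_force": 40}}

```text
clock: 1.4
tool_pos: [450.0, -56.7, 109.6]
eef_rot: [[-0.587, 0.809, 0.0], [0.809, 0.587, -0.0], [-0.0, 0.0, -1.0]]
wrist_force: [0.3, -0.2, 0.1]
grip_width: 42.5
finger_force: 0.0
```

>>> {"fn": "send_rows", "kwargs": {"steps": [[0,0,0,0,0,0,0.5],[0,0,0,0,0,0,0.5]]}}

```text
clock: 1.6
tool_pos: [449.4, -55.2, 109.8]
eef_rot: [[-0.586, 0.81, -0.002], [0.81, 0.586, 0.001], [0.002, -0.001, -1.0]]
wrist_force: [-0.5, -0.4, 0.9]
grip_width: 42.7
finger_force: 0.0
```

```bash
python3 - <<'E'
from h import *
plan(449.5,-55,32,126);print(robot.get_state()["tool_pos"])
for n in("top","scene"):
    f=cams.grab_frame(n);u,v=proj(f,[449.5,-55,30])[0].astype(int);c=f["image"][v-75:v+75,u-80:u+80]
    cv2.imwrite(f"pics/{n}1.png",cv2.resize(c,(400,375))[...,::-1])
a,b=[cv2.imread(f"pics/{n}1.png") for n in("top","scene")];cv2.imwrite("pics/y1.png",cv2.hconcat([a,b]))
E
```

```text
[-0.    0.02  7.78] [-0.  -0.1 -0.1]
[449.41182487 -55.15637793 109.82065069]
```

View pics/y1.png

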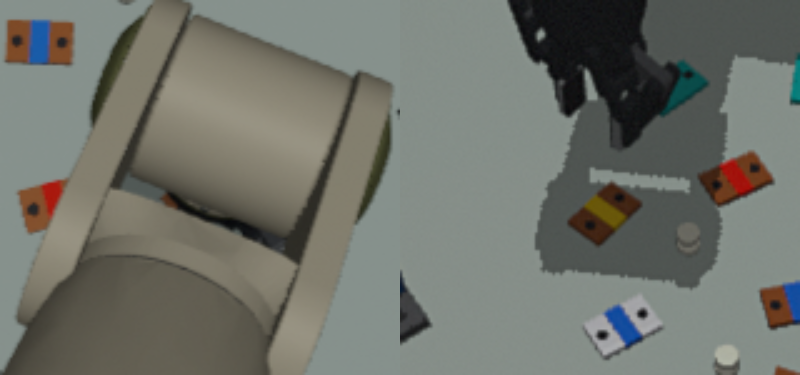

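The top view is blocked by the wrist. The scene view shows the fingers above the yellow bar at crop (605,212), aligned with it. Next I'll descend.

>>> {"fn": "send_rows", "kwargs": {"steps": [[0,0,4,0,0,0,0.5],[0,0,7.5,0,0,0,0.5],[0,0,7.8,0,0,0,0.5],[0,0,8.0,0,0,0,0.5],[0,0,8.2,0,0,0,0.5],[0,0,8.2,0,0,0,0.5]]}}

```text
clock: 2.3
tool_pos: [450.3, -54.6, 29.5]
eef_rot: [[-0.588, 0.809, 0.002], [0.809, 0.588, -0.001], [-0.002, 0.001, -1.0]]
wrist_force: [0.0, -0.2, 1.0]
grip_width: 42.8
finger_force: 0.0
```

>>> {"fn": "send_rows", "kwargs": {"steps": [[0,0,0.1,0,0,0,0.5],[0,0,0.2,0,0,0,0.5],[0,0,0.2,0,0,0,0.5]]}}

```text
clock: 2.6
tool_pos: [449.7, -54.7, 26.5]
eef_rot: [[-0.588, 0.809, 0.0], [0.809, 0.588, -0.0], [-0.0, 0.0, -1.0]]
wrist_force: [-0.8, -0.1, 0.4]
grip_width: 42.9
finger_force: 0.0
```

```bash
python3 - <<'E'
from h import *
f=cams.grab_frame("scene");u,v=proj(f,[449.5,-55,10])[0].astype(int);c=f["image"][v-45:v+45,u-60:u+60]
cv2.imwrite(f"pics/y2.png",cv2.resize(c,(720,540))[...,::-1])
E
```

```text
(no output)
```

View pics/y2.png

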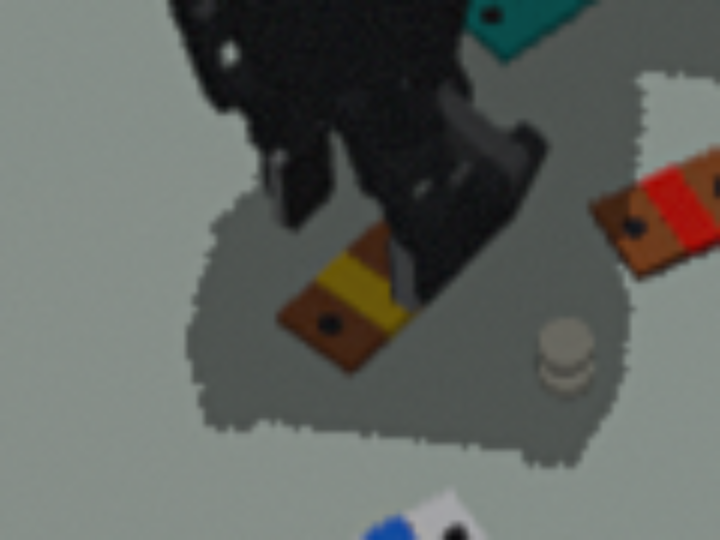

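```bash
python3 - <<'E'
from h import *
f=cams.grab_frame("scene");u,v=proj(f,[449.5,-55,10])[0].astype(int);u0,v0=u-60,v-45
s=robot.get_state();R0=s["eef_rot"]
im=f["image"];z=f["z_map"]
vv,uu=np.mgrid[v0:v0+55,u0+20:u0+95];vv=vv.ravel();uu=uu.ravel()
k=(im[vv,uu].max(1)<60)&(z[vv,uu]>0);uu=uu[k];vv=vv[k];d=z[vv,uu]
P=(np.c_[(uu-f["cx"])/f["fx"]*d,(vv-f["cy"])/f["fy"]*d,d]-f["t"])@f["R"]
L=(P-s["tool_pos"])@R0
print(len(L))
for sgn in(-1,1):
    q=L[(sgn*L[:,1]>10)&(P[:,2]<60)&(P[:,2]>4)]; q=q[q[:,2].argsort()[::-1]];print(sgn,q[:25:2].round(0).tolist(), q[:,0].min(),q[:,0].max())
for n,p in(('crop tipR',(412,303)),('tipL',(293,226))):
    a=(u0+p[0]//6,v0+p[1]//6);zz=z[a[1]-2:a[1]+1,a[0]-1:a[0]+2];print(n,a,zz.round())
print(proj(f,s["tool_pos"]+R0@np.array([[11,21,20],[11,-21,20],[-11,21,20],[-11,-21,20]]).T.T[0]),u0,v0)
for l in [[-11,21,20],[-11,-21,20],[11,21,20],[11,-21,20]]:
    print(l,(proj(f,s["tool_pos"]+R0@np.array(l,float))-[u0,v0])*6)
print(proj(f,[449.5,-55,6])*6-np.array([u0,v0])*6, blob(f,(449.5,-55)))
E
```

```text
1823
-1 [[126.0, -22.0, 22.0], [102.0, -34.0, 22.0], [112.0, -37.0, 21.0], [110.0, -43.0, 21.0], [111.0, -45.0, 20.0], [107.0, -41.0, 19.0], [106.0, -38.0, 16.0], [2.0, -22.0, 3.0], [4.0, -22.0, 1.0], [-1.0, -22.0, -2.0], [-9.0, -23.0, -2.0], [10.0, -21.0, -3.0], [-6.0, -20.0, -4.0]] -12.43185569504914 128.088666879096
1 [[-6.0, 28.0, -1.0], [-8.0, 27.0, -4.0], [-11.0, 27.0, -7.0], [1.0, 32.0, -8.0], [-1.0, 34.0, -9.0], [-9.0, 33.0, -9.0], [-11.0, 23.0, -10.0], [4.0, 35.0, -10.0], [-8.0, 28.0, -11.0], [-11.0, 30.0, -12.0], [5.0, 36.0, -13.0], [-5.0, 35.0, -13.0], [-12.0, 26.0, -14.0]] -12.498689830412554 5.236730261221794
crop tipR (np.int64(309), np.int64(240)) [[1158. 1156. 1153.]
 [1158. 1153. 1159.]
 [1158. 1162. 1165.]]
tipL (np.int64(289), np.int64(227)) [[1178. 1175. 1178.]
 [1176. 1176. 1179.]
 [1179. 1182. 1177.]]
[[313.44737266 239.02029181]] 241 190
[-11, 21, 20] [[389.66328405 337.77593345]]
[-11, -21, 20] [[291.37454769 269.41237995]]
[11, 21, 20] [[434.68423598 294.12175089]]
[11, -21, 20] [[336.57319817 226.86411599]]
[[361.91673414 282.21168187]] (array([557. , -66.2]), array([35.2, 19.2]), 23.9, np.int32(127), array([309., 284.]))
```

The depth readings suggest the tips are still about 20 mm up. I'll keep going down carefully and watch the force.

>>> {"fn": "send_rows", "kwargs": {"steps": [[0,0,0.2,0,0,0,0.5],[0,0,0.4,0,0,0,0.5],[0,0,0.4,0,0,0,0.5]]}}

```text
clock: 3.0
tool_pos: [449.5, -54.6, 22.0]
eef_rot: [[-0.588, 0.809, -0.001], [0.809, 0.588, 0.0], [0.001, -0.0, -1.0]]
wrist_force: [-0.4, 0.1, 0.0]
grip_width: 43.0
finger_force: 0.0
```

>>> {"fn": "send_rows", "kwargs": {"steps": [[0,0,0.2,0,0,0,0.5],[0,0,0.4,0,0,0,0.5],[0,0,0.4,0,0,0,0.5]]}}

```text
clock: 3.3
tool_pos: [449.5, -54.6, 18.1]
eef_rot: [[-0.588, 0.809, -0.0], [0.809, 0.588, 0.0], [0.0, -0.0, -1.0]]
wrist_force: [-0.0, 0.6, 0.6]
grip_width: 42.7
finger_force: 0.0
```

```bash
python3 - <<'E'
from h import *
f=cams.grab_frame("scene");c=f["image"][190:280,241:361]
cv2.imwrite(f"pics/y3.png",cv2.resize(c,(720,540))[...,::-1]);print(robot.get_state()["tool_pos"])
E
```

```text
[449.59784212 -54.63430584  18.16615592]
```

View pics/y3.png

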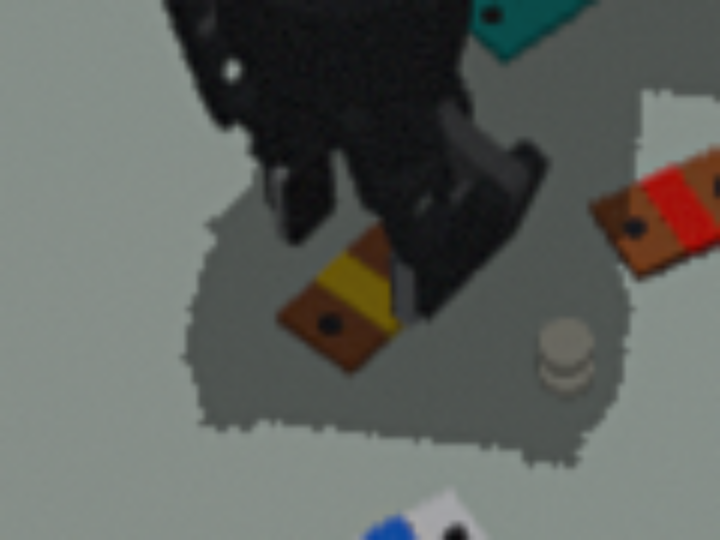

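>>> {"fn": "send_rows", "kwargs": {"steps": [[0,0,0.15,0,0,0,0.5],[0,0,0.3,0,0,0,0.5],[0,0,0.3,0,0,0,0.5]]}}

```text
clock: 3.65
tool_pos: [449.6, -54.6, 15.1]
eef_rot: [[-0.588, 0.809, -0.0], [0.809, 0.588, 0.0], [0.0, -0.0, -1.0]]
wrist_force: [0.2, -0.4, 0.6]
grip_width: 43.0
finger_force: 0.0
```

>>> {"fn": "send_rows", "kwargs": {"steps": [[0,0,0.15,0,0,0,0.5],[0,0,0.3,0,0,0,0.5],[0,0,0.3,0,0,0,0.5]]}}

```text
clock: 3.95
tool_pos: [449.6, -54.6, 12.1]
eef_rot: [[-0.588, 0.809, -0.0], [0.809, 0.588, 0.0], [0.0, -0.0, -1.0]]
wrist_force: [-0.3, 0.3, 0.0]
grip_width: 42.6
finger_force: 0.0
```

>>> {"fn": "send_rows", "kwargs": {"steps": [[0,0,0.15,0,0,0,0.5],[0,0,0.3,0,0,0,0.5],[0,0,0.3,0,0,0,0.5]]}}

```text
clock: 4.25
tool_pos: [449.6, -54.6, 9.1]
eef_rot: [[-0.588, 0.809, -0.0], [0.809, 0.588, 0.0], [0.0, -0.0, -1.0]]
wrist_force: [-0.4, -0.7, -0.4]
grip_width: 42.6
finger_force: 0.0
```

```bash
python3 - <<'E'
from h import *
f=cams.grab_frame("scene");c=f["image"][200:260,261:341]
cv2.imwrite(f"pics/y4.png",cv2.resize(c,(720,540))[...,::-1]);s=robot.get_state();print(s["tool_pos"],s["wrist_force"])
E
```

```text
[449.60463879 -54.6302676    9.215955  ] [ 0.37998203 -0.64401107 -0.18039606]
```

View pics/y4.png

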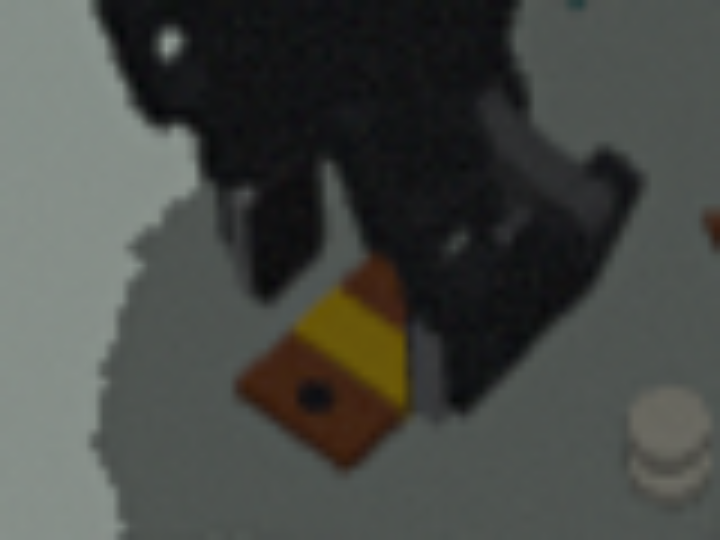

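The left tip is at (262,300) and the right tip at (435,415), straddling the bar, whose centre is near (350,350). They are still about 9 mm up, so I'll continue down.

>>> {"fn": "send_rows", "kwargs": {"steps": [[0,0,0.15,0,0,0,0.45],[0,0,0.3,0,0,0,0.45],[0,0,0.3,0,0,0,0.45]]}}

```text
clock: 4.6
tool_pos: [449.5, -54.6, 6.1]
eef_rot: [[-0.588, 0.809, -0.0], [0.809, 0.588, 0.0], [0.0, -0.0, -1.0]]
wrist_force: [0.8, 0.2, -0.3]
grip_width: 38.5
finger_force: 0.0
```

>>> {"fn": "send_rows", "kwargs": {"steps": [[0,0,0.1,0,0,0,0.45],[0,0,0.2,0,0,0,0.45],[0,0,0.2,0,0,0,0.45]]}}

```text
clock: 4.9
tool_pos: [449.6, -54.6, 4.2]
eef_rot: [[-0.588, 0.809, -0.0], [0.809, 0.588, 0.0], [0.0, -0.0, -1.0]]
wrist_force: [-1.1, -1.0, 0.7]
grip_width: 38.4
finger_force: 0.0
```

>>> {"fn": "send_rows", "kwargs": {"steps": [[0,0,0.1,0,0,0,0.45],[0,0,0.1,0,0,0,0.45]]}}

```text
clock: 5.1
tool_pos: [449.6, -54.6, 3.2]
eef_rot: [[-0.588, 0.809, -0.0], [0.809, 0.588, 0.0], [0.0, -0.0, -1.0]]
wrist_force: [-0.3, -0.6, -0.3]
grip_width: 38.2
finger_force: 0.0
```

>>> {"fn": "send_rows", "kwargs": {"steps": [[0,0,0.1,0,0,0,0.45],[0,0,0.1,0,0,0,0.45]]}}

```text
clock: 5.3
tool_pos: [449.6, -54.6, 2.2]
eef_rot: [[-0.588, 0.809, -0.0], [0.809, 0.588, 0.0], [0.0, -0.0, -1.0]]
wrist_force: [0.3, 0.7, 0.0]
grip_width: 39.0
finger_force: 0.0
```

>>> {"fn": "send_rows", "kwargs": {"steps": [[0,0,0.1,0,0,0,0.45],[0,0,0.1,0,0,0,0.45]]}}

```text
clock: 5.5
tool_pos: [449.6, -54.6, 1.2]
eef_rot: [[-0.588, 0.809, -0.0], [0.809, 0.588, 0.0], [0.0, -0.0, -1.0]]
wrist_force: [-0.1, 0.2, -0.4]
grip_width: 38.3
finger_force: 0.0
```

>>> {"fn": "send_rows", "kwargs": {"steps": [[0,0,0.1,0,0,0,0.45],[0,0,0.1,0,0,0,0.45]]}}

```text
clock: 5.7
tool_pos: [449.7, -54.7, 0.7]
eef_rot: [[-0.588, 0.809, 0.0], [0.809, 0.588, -0.0], [-0.0, 0.0, -1.0]]
wrist_force: [-1.3, 0.3, 7.8]
grip_width: 38.1
finger_force: 3.6
```

Contact with the bench comes at TCP z ≈ 1. I'll back off 2 mm and close.

>>> {"fn": "send_rows", "kwargs": {"steps": [[0,0,-0.2,0,0,0,0.45],[0,0,-0.2,0,0,0,0.3],[0,0,-0.2,0,0,0,0.3],[0,0,-0.2,0,0,0,0.3],[0,0,-0.2,0,0,0,0.3]]}}

```text
clock: 6.2
tool_pos: [449.8, -54.7, 2.8]
eef_rot: [[-0.588, 0.809, 0.001], [0.809, 0.588, -0.0], [-0.001, 0.0, -1.0]]
wrist_force: [-1.4, 0.0, 8.8]
grip_width: 30.6
finger_force: 38.9
```

>>> {"fn": "send_rows", "kwargs": {"steps": [[0,0,-1,0,0,0,0.3],[0,0,-3,0,0,0,0.3],[0,0,-6,0,0,0,0.3],[0,0,-6,0,0,0,0.3]]}}

```text
clock: 6.6
tool_pos: [451.1, -55.1, 65.3]
eef_rot: [[-0.588, 0.809, 0.005], [0.809, 0.588, -0.002], [-0.005, 0.003, -1.0]]
wrist_force: [-0.7, 0.2, -0.8]
grip_width: 30.4
finger_force: 40.1
```

```bash
python3 - <<'E'
from h import *
f=cams.grab_frame("scene");s=robot.get_state();u,v=proj(f,s["tool_pos"])[0].astype(int);c=f["image"][v-45:v+45,u-60:u+60]
cv2.imwrite(f"pics/y5.png",cv2.resize(c,(720,540))[...,::-1])
p=STOP+30*U; plan(*p,70,A); print(p)
hs=cv2.cvtColor(f["image"],cv2.COLOR_RGB2HSV)
m=cv2.inRange(hs,(22,100,60),(32,255,255))[v-45:v+45,u-60:u+60];vv,uu=np.nonzero(m)
print(len(uu),((ray(f,np.c_[uu+u-60,vv+v-45],s["tool_pos"][2]+1)-s["tool_pos"])@s["eef_rot"]).mean(0))
E
```

```text
[25.26 32.38 -0.64] [ 0.2  0.1 81.8]
[563.77443822 339.80382355]
73 [-1.37400982 -5.31825714 -1.00610626]
```

View pics/y5.png

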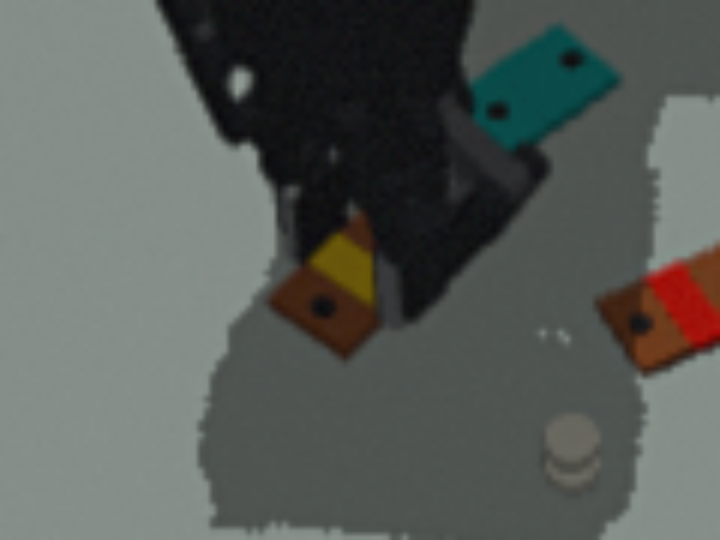

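Yellow is held squarely, with the sleeve between the pads. Next I'll carry it to the tray.

>>> {"fn": "send_rows", "kwargs": {"steps": [[25.3,32.4,-0.6,0,0,81.8,0.3],[25.3,32.4,-0.6,0,0,81.8,0.3],[25.3,32.4,-0.6,0,0,81.8,0.3],[25.3,32.4,-0.6,0,0,81.8,0.3],[25.3,32.4,-0.6,0,0,81.8,0.3],[25.3,32.4,-0.6,0,0,81.8,0.3],[25.3,32.4,-0.6,0,0,81.8,0.3],[25.3,32.4,-0.6,0,0,81.8,0.3],[25.3,32.4,-0.6,0,0,81.8,0.3],[25.3,32.4,-0.6,0,0,81.8,0.3],[25.3,32.4,-0.6,0,0,81.8,0.3],[25.3,32.4,-0.6,0,0,81.8,0.3]]}}

```text
clock: 7.85
tool_pos: [562.4, 340.6, 66.8]
eef_rot: [[0.717, 0.697, -0.002], [0.697, -0.717, -0.001], [-0.002, -0.001, -1.0]]
wrist_force: [0.1, 0.3, -0.7]
grip_width: 30.6
finger_force: 40.2
```

>>> {"fn": "send_rows", "kwargs": {"steps": [[0,0,0,0,0,0,0.3],[0,0,0,0,0,0,0.3]]}}

```text
clock: 8.05
tool_pos: [563.0, 340.1, 67.9]
eef_rot: [[0.717, 0.698, -0.001], [0.698, -0.717, -0.0], [-0.001, -0.0, -1.0]]
wrist_force: [0.4, 0.2, -0.7]
grip_width: 30.5
finger_force: 40.2
```

```bash
python3 - <<'E'
from h import *
p=STOP+30*U; plan(*p,7.3,A)
f=cams.grab_frame("scene");s=robot.get_state();u,v=proj(f,s["tool_pos"])[0].astype(int);c=f["image"][v-60:v+75,u-90:u+90]
cv2.imwrite(f"pics/y6.png",cv2.resize(c,(720,540))[...,::-1])
E
```

```text
[0.04 0.07 6.06] [-0.   0.   0.1]
```

View pics/y6.png

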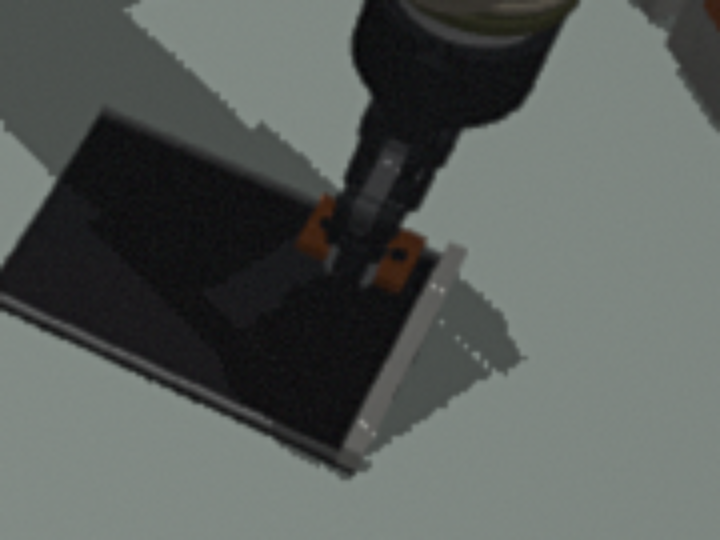

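>>> {"fn": "send_rows", "kwargs": {"steps": [[0.0,0.07,3,0,0,0,0.3],[0.0,0.07,5,0,0,0,0.3],[0.0,0.07,5.8,0,0,0,0.3],[0.0,0.07,6.0,0,0,0,0.3],[0.0,0.07,6.0,0,0,0,0.3]]}}

```text
clock: 8.6
tool_pos: [564.0, 340.0, 9.0]
eef_rot: [[0.717, 0.697, 0.001], [0.697, -0.717, 0.0], [0.001, 0.0, -1.0]]
wrist_force: [0.5, -0.1, -0.6]
grip_width: 30.6
finger_force: 40.1
```

```bash
python3 - <<'E'
from h import *
p=STOP+30*U; plan(*p,7,A)
f=cams.grab_frame("scene");c=f["image"][170:290,420:580]
cv2.imwrite(f"pics/y7.png",cv2.resize(c,(800,600))[...,::-1])
E
```

```text
[-0.03  0.    0.2 ] [ 0.  -0.1  0. ]
```

View pics/y7.png

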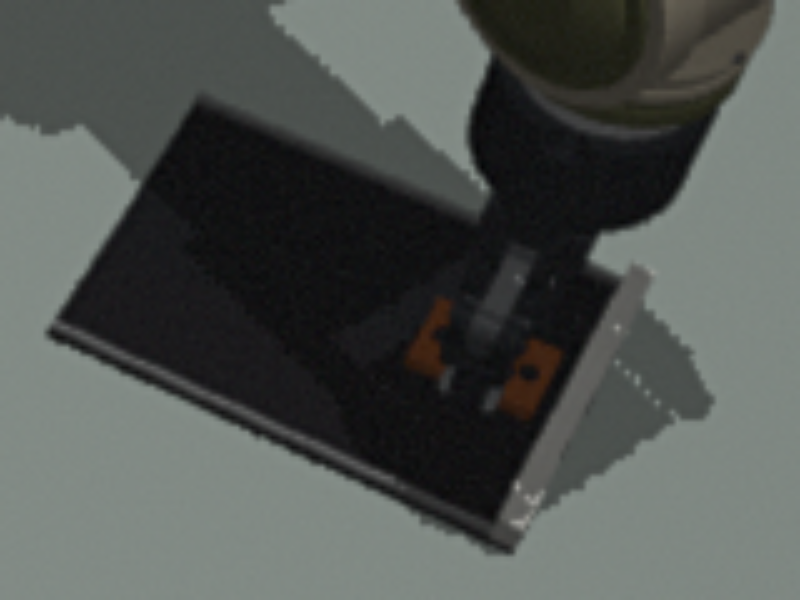

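Yellow sits square near the stop, with a small gap at about (555,385). I'll lower it the last 2 mm and release.

>>> {"fn": "send_rows", "kwargs": {"steps": [[0,0,0.15,0,0,0,0.3],[0,0,0.15,0,0,0,0.3],[0,0,0.15,0,0,0,0.5],[0,0,0.15,0,0,0,0.5],[0,0,-2,0,0,0,0.5],[0,0,-6,0,0,0,0.5],[0,0,-9,0,0,0,0.5],[0,0,-9,0,0,0,0.5]]}}

```text
clock: 9.45
tool_pos: [565.4, 340.8, 103.3]
eef_rot: [[0.717, 0.697, 0.008], [0.697, -0.717, 0.003], [0.008, 0.004, -1.0]]
wrist_force: [0.4, 0.4, 0.6]
grip_width: 42.9
finger_force: 0.0
```

```bash
python3 -c "
from h import *
plan(640.5,46,80,54)"
```

```text
[-15.19  26.36   2.3 ] [ 0.2 -0.4 -9.8]
```

>>> {"fn": "send_rows", "kwargs": {"steps": [[-15.2,26.4,2.3,0,0,-9.8,0.5],[-15.2,26.4,2.3,0,0,-9.8,0.5],[-15.2,26.4,2.3,0,0,-9.8,0.5],[-15.2,26.4,2.3,0,0,-9.8,0.5],[-15.2,26.4,2.3,0,0,-9.8,0.5],[-15.2,26.4,2.3,0,0,-9.8,0.5],[-15.2,26.4,2.3,0,0,-9.8,0.5],[-15.2,26.4,2.3,0,0,-9.8,0.5],[-15.2,26.4,2.3,0,0,-9.8,0.5]]}}

```text
clock: 10.35
tool_pos: [638.2, 45.9, 75.0]
eef_rot: [[0.587, 0.809, -0.001], [0.809, -0.587, 0.0], [-0.0, -0.001, -1.0]]
wrist_force: [-0.1, -0.2, 1.3]
grip_width: 42.9
finger_force: 0.0
```

```bash
python3 - <<'E'
from h import *
plan(640.5,46,3.5,54)
def br(f,X,z,r=70):
    hs=cv2.cvtColor(f["image"],cv2.COLOR_RGB2HSV);m=cv2.inRange(hs,(0,110,50),(179,255,255))
    v,u=np.nonzero(m);P=ray(f,np.c_[u,v],z);k=np.hypot(*(P[:,:2]-X).T)<r;return P[k]
for n in("top","scene"):
    f=cams.grab_frame(n)
    P=br(f,STOP+30*U,10);c,s,a=rect(P);d=(c-STOP)@U;e=(c-STOP)@np.array([-U[1],U[0]])
    # white stop inner face: bright pixels near
    print(n,c,s,a,'d',d,'lateral',e,'along',((P[:,:2]-STOP)@U).min(),((P[:,:2]-STOP)@U).max(), len(P))
E
```

```text
[0.15 0.19 7.15] [-0.1  0.   0. ]
top [559.2 340.4] [51.5 34. ] 46.2 d 32.86698480985352 lateral -3.6140433739585527 along 6.887367946023036 58.83860355441539 461
scene [564.1 337.7] [51.4 37.7] 42.6 d 31.231798933210733 lateral 1.7362993392540944 along 5.376593015240735 56.702121363418705 405
```

>>> {"fn": "send_rows", "kwargs": {"steps": [[0.1,0.1,4,0,0,0,0.5],[0.1,0.1,6,0,0,0,0.48],[0.1,0.1,7.15,0,0,0,0.48],[0.1,0.1,7.15,0,0,0,0.48],[0.1,0.1,7.15,0,0,0,0.3],[0.1,0.1,7.15,0,0,0,0.3],[0.1,0.1,7.15,0,0,0,0.3],[0.1,0.1,7.15,0,0,0,0.3]]}}

```text
clock: 11.25
tool_pos: [640.4, 45.0, 4.7]
eef_rot: [[0.588, 0.809, 0.001], [0.809, -0.588, -0.0], [0.001, 0.001, -1.0]]
wrist_force: [-0.9, 0.7, 2.6]
grip_width: 30.0
finger_force: 40.0
```

```bash
python3 - <<'E'
from h import *
s=robot.get_state();print(s["tool_pos"],s["wrist_force"],s["finger_force"],s["grip_width"])
f=cams.grab_frame("scene");u,v=proj(f,[640,46,5])[0].astype(int);c=f["image"][v-40:v+40,u-50:u+50]
cv2.imwrite(f"pics/g1.png",cv2.resize(c,(500,400))[...,::-1])
E
```

```text
[640.44318725  44.95430642   4.73188005] [-0.90504488  0.67036094  2.60542557] 40.04393756389618 30.04169889328595
```

View pics/g1.png

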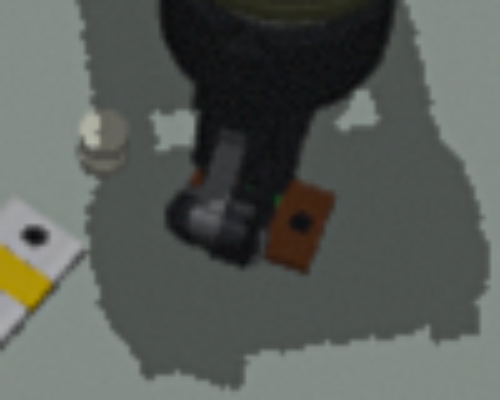

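```bash
cat >> h.py <<'E'
def tgt(e,b,dz=0,t=10.8,lap=18):
    "TCP target for a link lapping over free end at d=e; b = TCP height over underside in the grasp"
    r=np.radians(t); d=e-lap+25*np.cos(r)+b*np.sin(r); return (*(STOP+d*U),4+25*np.sin(r)+b*np.cos(r)+dz,A,t)
E
python3 -c "
from h import *
t=tgt(56.5,4.7,60);print(t);plan(*t)"
```

```text
(np.float64(539.4233785065865), np.float64(316.1647638240767), np.float64(73.30128294306795), 44.15, 10.8)
[ 16.   -24.11  -6.88] [-0.9 10.7  9.8]
```

>>> {"fn": "send_rows", "kwargs": {"steps": [[0,0,-3,0,0,0,0.3],[0,0,-6.9,0,0,0,0.3],[16,-24.1,-6.9,-0.9,10.7,9.8,0.3],[16,-24.1,-6.9,-0.9,10.7,9.8,0.3],[16,-24.1,-6.9,-0.9,10.7,9.8,0.3],[16,-24.1,-6.9,-0.9,10.7,9.8,0.3],[16,-24.1,-6.9,-0.9,10.7,9.8,0.3],[16,-24.1,-6.9,-0.9,10.7,9.8,0.3],[16,-24.1,-6.9,-0.9,10.7,9.8,0.3],[16,-24.1,-6.9,-0.9,10.7,9.8,0.3],[16,-24.1,-6.9,-0.9,10.7,9.8,0.3]]}}

```text
clock: 12.4
tool_pos: [539.6, 315.2, 72.8]
eef_rot: [[0.705, 0.696, 0.133], [0.684, -0.718, 0.13], [0.186, -0.0, -0.983]]
wrist_force: [0.3, -0.8, -1.7]
grip_width: 30.1
finger_force: 39.8
```

```bash
python3 -c "
from h import *
t=tgt(56.5,4.7,5);print(t,robot.get_state()['grip_width']);plan(*t)
f=cams.grab_frame('scene');s=robot.get_state();hs=cv2.cvtColor(f['image'],cv2.COLOR_RGB2HSV);m=cv2.inRange(hs,(0,110,40),(25,255,255))
v,u=np.nonzero(m);P=(ray(f,np.c_[u,v],s['tool_pos'][2]-2)-s['tool_pos'])@s['eef_rot'];k=(abs(P[:,0])<32)&(abs(P[:,1])<25);print(len(P[k]),np.sort(P[k,0])[[2,-3]])"
```

```text
(np.float64(539.4233785065865), np.float64(316.1647638240767), np.float64(18.301282943067953), 44.15, 10.8) 30.124336083111842
[-0.96 -0.08  5.37] [-0.   0.1 -0. ]
166 [-21.94859638  25.72357005]
```

>>> {"fn": "send_rows", "kwargs": {"steps": [[-0.5,-0.1,2.5,0,0,0,0.3],[-1.05,-0.1,5,0,0,0,0.3],[-1.05,-0.1,5.4,0,0,0,0.3],[-1.15,-0.1,5.8,0,0,0,0.3],[-1.15,-0.1,5.8,0,0,0,0.3],[-1.15,-0.1,5.8,0,0,0,0.3]]}}

```text
clock: 13.05
tool_pos: [538.7, 316.4, 14.8]
eef_rot: [[0.705, 0.697, 0.135], [0.684, -0.718, 0.13], [0.188, 0.0, -0.982]]
wrist_force: [0.6, -0.9, -0.4]
grip_width: 30.0
finger_force: 39.9
```

```bash
python3 -c "
from h import *
t=tgt(57.5,4.7,0.3);print(t,robot.get_state()['wrist_force']);plan(*t)"
```

```text
(np.float64(538.7058597806688), np.float64(315.4682246091308), np.float64(13.601282943067954), 44.15, 10.8) [ 0.58017492 -0.8744428  -0.41891058]
[-0.09  0.07  0.1 ] [ 0. -0.  0.]
```

>>> {"fn": "send_rows", "kwargs": {"steps": [[-0.08,0.06,0.12,0,0,0,0.3],[-0.08,0.06,0.12,0,0,0,0.3],[-0.08,0.06,0.12,0,0,0,0.3]]}}

```text
clock: 13.35
tool_pos: [538.5, 315.6, 13.0]
eef_rot: [[0.705, 0.697, 0.135], [0.684, -0.717, 0.13], [0.187, 0.0, -0.982]]
wrist_force: [0.2, -1.4, 1.6]
grip_width: 30.0
finger_force: 40.2
```

>>> {"fn": "send_rows", "kwargs": {"steps": [[0,0,0,0,0,0,0.4],[0,0,0,0,0,0,0.5],[0,0,0,0,0,0,0.5],[0,0,-2,0,0,0,0.5],[0,0,-6,0,0,0,0.5],[0,0,-9,0,0,0,0.5],[0,0,-9,0,0,0,0.5]]}}

```text
clock: 14.05
tool_pos: [527.4, 304.3, 105.0]
eef_rot: [[0.704, 0.697, 0.14], [0.684, -0.717, 0.132], [0.192, 0.003, -0.981]]
wrist_force: [0.5, 0.1, -0.0]
grip_width: 42.7
finger_force: 0.0
```

```bash
python3 -c "
from h import *
plan(445,51.8,80,105.5)"
```

```text
[-23.55  12.36  -2.04] [  6.1  -9.9 -61.1]
```

>>> {"fn": "send_rows", "kwargs": {"steps": [[-23.5,12.4,-2,6.1,-9.9,-61.1,0.5],[-23.5,12.4,-2,6.1,-9.9,-61.1,0.5],[-23.5,12.4,-2,6.1,-9.9,-61.1,0.5],[-23.5,12.4,-2,6.1,-9.9,-61.1,0.5],[-23.5,12.4,-2,6.1,-9.9,-61.1,0.5],[-23.5,12.4,-2,6.1,-9.9,-61.1,0.5],[-23.5,12.4,-2,6.1,-9.9,-61.1,0.5],[-23.5,12.4,-2,6.1,-9.9,-61.1,0.5],[-23.5,12.4,-2,6.1,-9.9,-61.1,0.5],[-23.5,12.4,-2,6.1,-9.9,-61.1,0.5]]}}

```text
clock: 15.05
tool_pos: [444.0, 51.7, 76.3]
eef_rot: [[-0.265, 0.964, -0.008], [0.964, 0.265, -0.001], [0.001, -0.008, -1.0]]
wrist_force: [0.1, 0.0, 0.4]
grip_width: 42.7
finger_force: 0.0
```

```bash
python3 - <<'E'
from h import *
plan(443.5,51.8,4.5,105.5)
ims=[]
for n in("top","scene"):
    f=cams.grab_frame(n);hs=cv2.cvtColor(f["image"],cv2.COLOR_RGB2HSV)
    u,v=proj(f,[550,330,8])[0].astype(int);ims.append(cv2.resize(f["image"][v-50:v+50,u-65:u+65],(400,308)))
    V=np.array([-U[1],U[0]])
    mall=cv2.inRange(hs,(0,110,40),(179,255,255));vv,uu=np.nonzero(mall)
    P=ray(f,np.c_[uu,vv],11)[:,:2];d=(P-STOP)@U;e=(P-STOP)@V;k=(abs(e)<30)&(d>0)&(d<150);print(n,'row',d[k].min().round(1),d[k].max().round(1),np.percentile(e[k],[1,99]).round(1))
    for nm,lo,hi in(('y',21,34),('g',45,75)):
        m=cv2.inRange(hs,(lo,110,40),(hi,255,255));vv,uu=np.nonzero(m)
        P=ray(f,np.c_[uu,vv],10 if nm=='y' else 14.6)[:,:2];d=(P-STOP)@U;e=(P-STOP)@V;k=(abs(e)<30)&(d>0)&(d<150);print(nm,k.sum(),d[k].mean().round(1),e[k].mean().round(1),rect(P[k]))
cv2.imwrite("pics/g2.png",cv2.hconcat(ims)[...,::-1])
E
```

```text
[0.02 0.01 7.18] [-0.4 -0.1 -0.1]
top row 7.3 91.5 [-20.4  13.4]
y 144 35.8 -3.4 (array([547.7, 329.4]), array([47. , 35.4]), 42.7)
g 145 65.6 -3.2 (array([535.9, 317.3]), array([34.1, 14.8]), -45.7)
scene row 5.2 88.8 [-19.9  21.2]
y 144 33.1 2.0 (array([552.6, 325.6]), array([47.9, 39.5]), 45.5)
g 117 63.7 2.2 (array([540.9, 314.9]), array([38.2, 14.1]), -43.7)
```

View pics/g2.png

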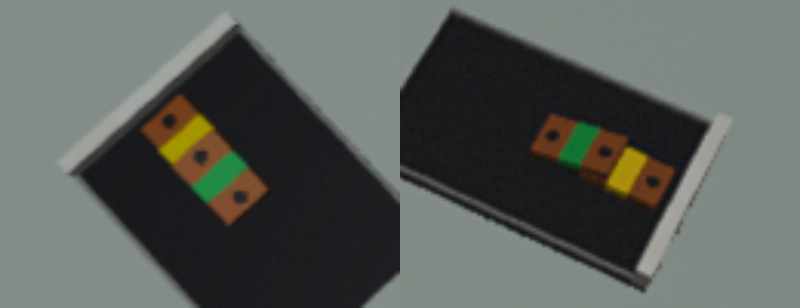

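The view shows yellow against the stop and green lapping it, both square and in line. Next comes red.

>>> {"fn": "send_rows", "kwargs": {"steps": [[0,0,4,-0.4,0,0,0.5],[0,0,6.2,-0.4,0,0,0.48],[0,0,7.25,-0.4,0,0,0.48],[0,0,7.25,-0.4,0,0,0.48],[0,0,7.25,-0.4,0,0,0.48]]}}

```text
clock: 15.65
tool_pos: [444.2, 51.4, 4.8]
eef_rot: [[-0.267, 0.964, 0.001], [0.964, 0.267, 0.0], [-0.0, 0.001, -1.0]]
wrist_force: [0.0, 0.5, 0.3]
grip_width: 41.3
finger_force: 0.0
```

```bash
python3 -c "
from h import *
plan(443.5,51.8,4.2,105.5);print(robot.get_state()['tool_pos'])"
```

```text
[ 0.06 -0.05  0.06] [ 0.  0. -0.]
[444.15469217  51.35060353   4.78694531]
```

>>> {"fn": "send_rows", "kwargs": {"steps": [[0.05,-0.05,0.05,0,0,0,0.3],[0.05,-0.05,0.05,0,0,0,0.3],[0.05,-0.05,0.05,0,0,0,0.3],[0.05,-0.05,0.05,0,0,0,0.3],[0.05,-0.05,0.05,0,0,0,0.3]]}}

```text
clock: 16.15
tool_pos: [444.0, 51.5, 5.1]
eef_rot: [[-0.267, 0.964, 0.003], [0.964, 0.267, -0.001], [-0.001, 0.003, -1.0]]
wrist_force: [-0.2, -0.5, 6.0]
grip_width: 29.7
finger_force: 39.0
```

```bash
python3 -c "
from h import *
b=robot.get_state()['tool_pos'][2];t=tgt(89.2,b,60);print(b,t);plan(*t)"
```

```text
5.075682322324762 (np.float64(515.9100058303243), np.float64(293.33889802704584), np.float64(73.67031089861172), 44.15, 10.8)
[21.37 13.4  -6.85] [-5.6  9.7 61.2]
```

>>> {"fn": "send_rows", "kwargs": {"steps": [[0,0,-3,0,0,0,0.3],[0,0,-6.9,0,0,0,0.3],[21.4,13.4,-6.9,-5.6,9.7,61.2,0.3],[21.4,13.4,-6.9,-5.6,9.7,61.2,0.3],[21.4,13.4,-6.9,-5.6,9.7,61.2,0.3],[21.4,13.4,-6.9,-5.6,9.7,61.2,0.3],[21.4,13.4,-6.9,-5.6,9.7,61.2,0.3],[21.4,13.4,-6.9,-5.6,9.7,61.2,0.3],[21.4,13.4,-6.9,-5.6,9.7,61.2,0.3],[21.4,13.4,-6.9,-5.6,9.7,61.2,0.3],[21.4,13.4,-6.9,-5.6,9.7,61.2,0.3],[21.4,13.4,-6.9,-5.6,9.7,61.2,0.3]]}}

```text
clock: 17.35
tool_pos: [515.2, 293.7, 73.4]
eef_rot: [[0.705, 0.697, 0.132], [0.685, -0.717, 0.131], [0.186, -0.002, -0.983]]
wrist_force: [-0.5, -0.3, -0.8]
grip_width: 29.5
finger_force: 39.7
```

```bash
python3 -c "
from h import *
t=tgt(89.2,5.0,5);s=robot.get_state();print(s['grip_width'],s['tool_pos']);plan(*t)
f=cams.grab_frame('scene');s=robot.get_state();hs=cv2.cvtColor(f['image'],cv2.COLOR_RGB2HSV);m=cv2.inRange(hs,(0,110,40),(25,255,255))
v,u=np.nonzero(m);P=(ray(f,np.c_[u,v],s['tool_pos'][2]-2)-s['tool_pos'])@s['eef_rot'];k=(abs(P[:,0])<32)&(abs(P[:,1])<25);print(len(P[k]),np.sort(P[k,0])[[2,-3]])"
```

```text
29.469933871089413 [515.18715779 293.74625971  73.3943678 ]
[-0.99  0.09  5.39] [-0.1  0.1  0. ]
179 [-23.15774473  24.11322574]
```

>>> {"fn": "send_rows", "kwargs": {"steps": [[-0.5,0.08,2.5,0,0,0,0.3],[-0.98,0.08,5,0,0,0,0.3],[-0.98,0.08,5.4,0,0,0,0.3],[-1.05,0.08,5.75,0,0,0,0.3],[-1.05,0.08,5.75,0,0,0,0.3],[-1.05,0.08,5.75,0,0,0,0.3]]}}

```text
clock: 18.0
tool_pos: [516.3, 293.7, 15.3]
eef_rot: [[0.705, 0.696, 0.133], [0.684, -0.718, 0.131], [0.187, -0.002, -0.982]]
wrist_force: [-0.3, 0.9, -0.9]
grip_width: 29.5
finger_force: 39.8
```

```bash
python3 -c "
from h import *
t=tgt(89.2,5.0,0.2);print(t,robot.get_state()['wrist_force']);plan(*t)"
```

```text
(np.float64(515.9201812884471), np.float64(293.3487759652188), np.float64(13.79596911828656), 44.15, 10.8) [-0.25024429  0.93496276 -0.86073059]
[-0.08 -0.01  0.14] [-0.1  0.  -0. ]
```

>>> {"fn": "send_rows", "kwargs": {"steps": [[-0.08,0,0.14,0,0,0,0.3],[-0.08,0,0.14,0,0,0,0.3],[-0.08,0,0.14,0,0,0,0.3]]}}

```text
clock: 18.3
tool_pos: [515.9, 293.3, 13.5]
eef_rot: [[0.706, 0.696, 0.133], [0.684, -0.718, 0.131], [0.187, -0.002, -0.982]]
wrist_force: [-0.6, 0.4, 5.1]
grip_width: 29.7
finger_force: 40.6
```

>>> {"fn": "send_rows", "kwargs": {"steps": [[0,0,0,0,0,0,0.4],[0,0,0,0,0,0,0.5],[0,0,0,0,0,0,0.5],[0,0,-2,0,0,0,0.5],[0,0,-6,0,0,0,0.5],[0,0,-9,0,0,0,0.5],[0,0,-9,0,0,0,0.5]]}}

```text
clock: 19.0
tool_pos: [504.8, 281.6, 105.0]
eef_rot: [[0.705, 0.696, 0.138], [0.683, -0.718, 0.132], [0.191, 0.001, -0.982]]
wrist_force: [0.2, 0.8, -0.2]
grip_width: 42.9
finger_force: 0.0
```

```bash
python3 -c "
from h import *
plan(564.5,65.3,80,89.3)"
```

```text
[-11.05  19.68   0.41] [  4.4 -10.4 -45. ]
```

>>> {"fn": "send_rows", "kwargs": {"steps": [[-11.0,19.7,0.4,4.4,-10.4,-45,0.5],[-11.0,19.7,0.4,4.4,-10.4,-45,0.5],[-11.0,19.7,0.4,4.4,-10.4,-45,0.5],[-11.0,19.7,0.4,4.4,-10.4,-45,0.5],[-11.0,19.7,0.4,4.4,-10.4,-45,0.5],[-11.0,19.7,0.4,4.4,-10.4,-45,0.5],[-11.0,19.7,0.4,4.4,-10.4,-45,0.5],[-11.0,19.7,0.4,4.4,-10.4,-45,0.5],[-11.0,19.7,0.4,4.4,-10.4,-45,0.5]]}}

```text
clock: 19.9
tool_pos: [563.2, 65.9, 76.2]
eef_rot: [[0.013, 1.0, -0.007], [1.0, -0.013, -0.001], [-0.001, -0.007, -1.0]]
wrist_force: [-0.2, 0.8, 0.3]
grip_width: 42.0
finger_force: 0.0
```

```bash
cat > row.py <<'E'
from h import *
V=np.array([-U[1],U[0]])
for n in("top","scene"):
    f=cams.grab_frame(n);hs=cv2.cvtColor(f["image"],cv2.COLOR_RGB2HSV)
    mall=cv2.inRange(hs,(0,110,40),(179,255,255));vv,uu=np.nonzero(mall)
    P=ray(f,np.c_[uu,vv],10)[:,:2];d=(P-STOP)@U;e=(P-STOP)@V;k=(abs(e)<30)&(d>0)&(d<175);print(n,'row',d[k].min().round(1),d[k].max().round(1),np.percentile(e[k],[1,99]).round(1))
    for nm,lo,hi,z in(('y',23,34,10),('g',45,75,14.6),('r',0,3,14.6),('b',100,120,14.6)):
        m=cv2.inRange(hs,(lo,150,60),(hi,255,255));vv,uu=np.nonzero(m)
        P=ray(f,np.c_[uu,vv],z)[:,:2];d=(P-STOP)@U;e=(P-STOP)@V;k=(abs(e)<30)&(d>0)&(d<175)
        if k.sum()>20: print(nm,k.sum(),np.median(d[k]).round(1),np.median(e[k]).round(1),rect(P[k])[1:])
E
python3 row.py; python3 -c "
from h import *
plan(564.5,65.3,4.2,89.3)"
```

```text
top row 6.9 124.7 [-20.5  13.4]
y 121 31.6 -3.7 (array([34.7, 12.3]), -47.3)
g 119 65.2 -3.3 (array([34.1, 11.9]), -46.0)
r 132 99.0 -2.2 (array([33.6, 13.8]), -45.7)
scene row 5.2 122.1 [-20.8  20.3]
y 128 31.3 2.2 (array([37.5, 32.8]), -47.0)
g 95 63.8 1.2 (array([36. , 12.4]), -45.6)
r 98 96.8 2.5 (array([36.8, 12.6]), -44.5)
[-0.03  0.16  7.22] [-0.4  0.1 -0. ]
```

>>> {"fn": "send_rows", "kwargs": {"steps": [[0,0.1,4,-0.4,0,0,0.5],[0,0.1,6.2,-0.4,0,0,0.48],[0,0.1,7.25,-0.4,0,0,0.48],[0,0.1,7.25,-0.4,0,0,0.48],[0,0.1,7.25,-0.4,0,0,0.48]]}}

```text
clock: 20.5
tool_pos: [564.6, 65.2, 4.8]
eef_rot: [[0.013, 1.0, 0.002], [1.0, -0.013, -0.002], [-0.002, 0.002, -1.0]]
wrist_force: [0.4, 0.2, 0.0]
grip_width: 41.0
finger_force: 0.0
```

>>> {"fn": "send_rows", "kwargs": {"steps": [[0,0,0.05,0,0,0,0.3],[0,0,0.05,0,0,0,0.3],[0,0,0.05,0,0,0,0.3],[0,0,0.05,0,0,0,0.3],[0,0,0.05,0,0,0,0.3]]}}

```text
clock: 21.0
tool_pos: [564.9, 65.1, 5.1]
eef_rot: [[0.013, 1.0, 0.003], [1.0, -0.013, -0.002], [-0.002, 0.003, -1.0]]
wrist_force: [-1.6, 0.1, 5.4]
grip_width: 29.8
finger_force: 39.1
```

```bash
python3 -c "
from h import *
b=robot.get_state()['tool_pos'][2];t=tgt(121.8,b,60);print(b,t);plan(*t)"
```

```text
5.1162899312799555 (np.float64(492.5134356885411), np.float64(270.6264195782902), np.float64(73.71019923517098), 44.15, 10.8)
[20.44 -7.48 -6.92] [-4.  10.3 45. ]
```

>>> {"fn": "send_rows", "kwargs": {"steps": [[0,0,-3,0,0,0,0.3],[0,0,-6.9,0,0,0,0.3],[20.4,-7.5,-6.9,-4,10.3,45,0.3],[20.4,-7.5,-6.9,-4,10.3,45,0.3],[20.4,-7.5,-6.9,-4,10.3,45,0.3],[20.4,-7.5,-6.9,-4,10.3,45,0.3],[20.4,-7.5,-6.9,-4,10.3,45,0.3],[20.4,-7.5,-6.9,-4,10.3,45,0.3],[20.4,-7.5,-6.9,-4,10.3,45,0.3],[20.4,-7.5,-6.9,-4,10.3,45,0.3],[20.4,-7.5,-6.9,-4,10.3,45,0.3]]}}

```text
clock: 22.1
tool_pos: [492.3, 269.8, 72.4]
eef_rot: [[0.705, 0.697, 0.132], [0.684, -0.717, 0.132], [0.186, -0.003, -0.982]]
wrist_force: [0.5, -0.1, -1.4]
grip_width: 29.7
finger_force: 39.7
```

```bash
python3 -c "
from h import *
t=tgt(121.8,5.0,5);s=robot.get_state();print(s['grip_width'],s['tool_pos']);plan(*t)
f=cams.grab_frame('scene');s=robot.get_state();hs=cv2.cvtColor(f['image'],cv2.COLOR_RGB2HSV);m=cv2.inRange(hs,(0,110,40),(25,255,255))
v,u=np.nonzero(m);P=(ray(f,np.c_[u,v],s['tool_pos'][2]-2)-s['tool_pos'])@s['eef_rot'];k=(abs(P[:,0])<32)&(abs(P[:,1])<25);print(len(P[k]),np.sort(P[k,0])[[2,-3]])"
```

```text
29.650117186798074 [492.25347    269.78866267  72.42745398]
[-0.92 -0.03  5.3 ] [-0.2  0.1  0. ]
151 [-23.01526015  23.96964407]
```

>>> {"fn": "send_rows", "kwargs": {"steps": [[-0.5,-0.03,2.5,-0.2,0,0,0.3],[-0.9,-0.03,5,-0.2,0,0,0.3],[-0.92,-0.03,5.3,-0.2,0,0,0.3],[-0.99,-0.03,5.65,-0.2,0,0,0.3],[-0.99,-0.03,5.65,-0.2,0,0,0.3],[-0.99,-0.03,5.65,-0.2,0,0,0.3]]}}

```text
clock: 22.75
tool_pos: [492.5, 271.1, 15.7]
eef_rot: [[0.705, 0.696, 0.135], [0.684, -0.718, 0.13], [0.187, 0.001, -0.982]]
wrist_force: [-0.5, 0.1, -0.5]
grip_width: 29.3
finger_force: 39.9
```

```bash
python3 -c "
from h import *
t=tgt(121.8,5.0,0.2);print(t,robot.get_state()['wrist_force']);plan(*t)"
```

```text
(np.float64(492.52907082353016), np.float64(270.6415975579826), np.float64(13.79596911828656), 44.15, 10.8) [-0.47732946  0.06341881 -0.51717708]
[-0.07  0.04  0.18] [ 0.1  0.  -0. ]
```

>>> {"fn": "send_rows", "kwargs": {"steps": [[-0.07,0.04,0.17,0,0,0,0.3],[-0.07,0.04,0.17,0,0,0,0.3],[-0.07,0.04,0.17,0,0,0,0.3]]}}

```text
clock: 23.05
tool_pos: [492.4, 270.6, 13.6]
eef_rot: [[0.705, 0.696, 0.135], [0.684, -0.718, 0.13], [0.187, 0.001, -0.982]]
wrist_force: [0.1, -0.5, 4.3]
grip_width: 29.5
finger_force: 40.6
```

>>> {"fn": "send_rows", "kwargs": {"steps": [[0,0,0,0,0,0,0.4],[0,0,0,0,0,0,0.5],[0,0,0,0,0,0,0.5],[0,0,-2,0,0,0,0.5],[0,0,-6,0,0,0,0.5],[0,0,-9,0,0,0,0.5],[0,0,-14,0,0,0,0.5],[-10,10,-15,0,0,0,0.5],[-15,15,-15,0,0,0,0.5],[-15,15,-15,0,0,0,0.5],[-15,15,-15,0,0,0,0.5],[-15,15,-15,0,0,0,0.5]]}}

```text
clock: 24.25
tool_pos: [470.5, 37.0, 132.1]
eef_rot: [[0.708, 0.693, 0.134], [0.681, -0.721, 0.128], [0.185, 0.0, -0.983]]
wrist_force: [0.9, 0.7, 0.3]
grip_width: 42.8
finger_force: 0.0
```

```bash
python3 row.py; python3 - <<'E'
from h import *
ims=[]
for n in("top","scene"):
    f=cams.grab_frame(n);u,v=proj(f,[520,298,8])[0].astype(int);ims.append(cv2.resize(f["image"][v-75:v+75,u-75:u+75],(400,400)))
cv2.imwrite("pics/end.png",cv2.hconcat(ims)[...,::-1])
E
```

```text
top row 6.9 157.1 [-20.5  13.5]
y 121 31.6 -3.7 (array([34.7, 12.3]), -47.3)
g 120 65.1 -3.3 (array([34.1, 11.9]), -46.0)
r 121 98.5 -3.2 (array([34.6, 13.5]), -47.7)
b 129 131.7 -3.4 (array([33.8, 12.9]), -46.5)
scene row 5.2 155.1 [-20.9  19.9]
y 124 31.2 1.4 (array([37.3, 14.6]), -47.0)
g 95 63.8 1.2 (array([36. , 12.4]), -45.6)
r 100 97.1 3.0 (array([36.4, 13.5]), -44.5)
b 98 129.4 2.5 (array([37.1, 12.3]), -44.1)
```

View pics/end.png

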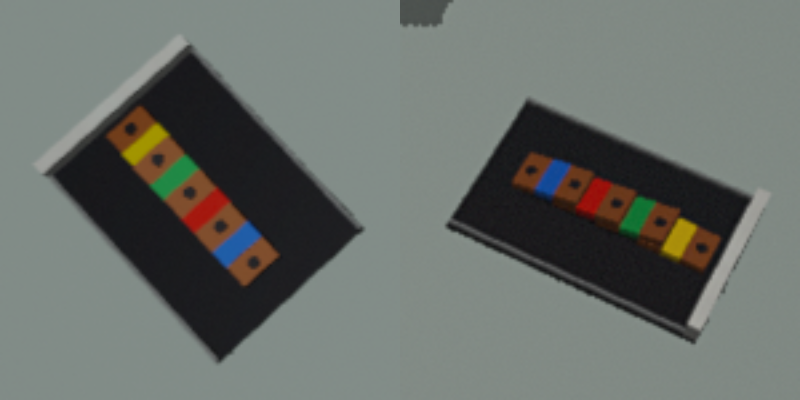

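The final view shows the row in order (yellow, green, red, blue), square, centred and lapped. Yellow is close to the stop and the arm is clear.

```bash
python3 -c "
from station import workorder
print(workorder.sign_off())"
```

```text
the job is handed in; nothing more can be done
None
```

The job is handed in: yellow, green, red and blue lie as a shingled row along the tray's middle, about 6 mm off the stop, with laps of roughly 16–18 mm and centred to about 2 mm by the cameras; I never touched the two steel links, and the arm is clear (about 24 s used).

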